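# Index the module turntable to the next hole

## Robot

A 6-joint arm with a two-finger parallel gripper is mounted at the origin on the work surface. World frame = base frame: x ahead of the robot, y to its left, z up, the work surface at z = 0. Lengths are in mm, angles in degrees, forces in N, time in s.
With the tool pointing down it reaches from about 300 to 775 mm from the base axis. Payload 14.6 kg.
Tool frame: the origin (TCP) lies midway between the tips of the shut fingers; the grasp point (between the pads) lies 19 mm behind it (arm.hold_point_z is the z of the grasp point in the tool frame, in mm); z points along the fingers, y is the line along which they close (so a half turn about z gives the same grasp; the last joint's range is limited). The gripper opens to 94 mm and grips with 3 to 60 N. Pads are 16 mm wide; open, the fingers measure 119 mm over their backs; the gripper's body (75 mm by 177 mm) begins 78 mm behind the grasp point.
Start: joints at [68.148, 17.183, 87.147, -0, 75.671, -3.816], TCP at [170.292, 522.963, 205.446] pointing down, gripper open.
Joint ranges: [-173.82, 173.82], [-45.26, 126.66], [13.44, 144.39], [-59.66, 239.66], [0, 175.72], [-146.38, 146.38]. Speed limits (degrees/s): [127.2, 127.2, 147.25, 180, 180, 180].

## Interface

Orientations are given as [roll, pitch, yaw] about the fixed x, y, z axes, in that order (R = Rz(yaw) Ry(pitch) Rx(roll)).
In Python, from rig import arm, optics, close_job, nets, sensors gives the robot as it stands. Calls block until the motion is done:
- arm.goto(position, orientation): joint-space move of the TCP to a pose.
- arm.line_to(position, frame=None, v=150): straight line of the TCP; frame=None keeps the orientation; v is the mean speed in mm/s.
- arm.movej(angles): joint-space move.
- arm.move_gripper(opening, effort=None): finger opening in mm; effort is the grip in N (None keeps the last); returns when the fingers have stopped.
- arm.hold(seconds).
- arm.solve_ik(position, orientation): joint angles nearest the present ones, or None.
- optics.snapshot(name): name is "side" or "top" or "wrist"; returns (picture, depth): 420x560x3 uint8, red, green, blue; 420x560 float32, mm along the optical axis (not along the pixel's ray), 0 where there is no reading.
- optics.calibration(name): a dict with "mtx" (3x3 intrinsics, pixels), "dist_coeffs" ([k1, k2, p1, p2, k3] as OpenCV has them; the pictures are not rectified), "position" and "rotation" of the camera in the world. Camera axes: x right, y down, z forward; pixel columns grow to the right and rows downward; lengths in mm; the calibration is good to about 2 mm. A picture is of the moment at which its call begins: read the wrist's pose just before it. calibration takes no time and is no camera call; for the wrist camera it gives the pose at the moment of the call.
A pose or a line that the arm cannot do raises arm.Unreachable and nothing moves.
- close_job(): hands the job in; it is judged then, once.
Trained networks look in the newest picture that a camera, given by its name, has taken for a name from the list of things; names that differ only in an ending like _2 or _b are one class to them, and where a whole thing is asked for, a point or a joint stands for the part that bears it (a point fixed in the world has none). Each returns a list of dicts, best first, with "confidence" (0 to 1); they miss things now and then, are a little off and sometimes report something else, mostly with a low value. They report only what shows in the picture. A call takes as long as a camera call. They do not tell look-alikes from the thing itself.
- nets.look_for(camera, name): "centre" ([x, y, z] in mm, in world coordinates, good to about 4 mm: the middle of the surface that is visible of it).
- nets.silhouettes(camera, name): "mask" (420x560 bool, what is visible of it).
- nets.pinpoint(camera, name): "centre" ([x, y, z] in mm, in world coordinates, good to about 4 mm: a listed point, or the origin of a listed thing).
Readings, each from a call of its own:
- sensors.current_clock(): time.
- sensors.current_joint_positions(): joint angles.
- sensors.current_qvel(): joint speeds.
- sensors.current_joint_efforts(): joint torques, N m.
- sensors.current_tcp_pos(): TCP position.
- sensors.current_eef_rot(): TCP orientation.
- sensors.current_force(): force on the tool from outside, world axes, zero at the start.
- sensors.current_moment(): the same for the moment, N m.
- sensors.current_width(): finger opening in mm.
- sensors.current_gripper_force(): force on a finger pad.
Only numpy, scipy, OpenCV 4.12 (cv2) and the standard library are available. Lean on these libraries where they do the work, as an engineer would, in place of code of your own. Each camera call takes 0.05 s, during which the arm holds its last target. There are 200 camera calls.

## Task

Bring the next sensor module under the test head: press the black plunger knob of the indexing table down with closed fingertips, turn the table clockwise (seen from above) to the very next hole of the index plate, and let the plunger spring fully back up in it so that the table is locked again. Only press and push: do not pinch, force, lift or pick up anything, leave the modules seated in their nests and do not disturb the jar, the screwdriver or the spare module lying around.

Things in the scene. Friction and masses are not known exactly. Their poses are not given: they have to be found in the camera images.
- indexer: fixed base of the indexing table: round aluminium body 300 mm across, 40 mm high; its top is the index plate. Origin: centre of its underside, on the turning axis; z up. The plunger starts on its own -x side; on its +x side stands the test head (see test_point). Heights in these notes are above the desk.
- table_axis (a point): point on the vertical axis of rotation, on top of the index plate (40 mm above the desk)
- next_hole (a point): centre, at the plate's top (40 mm high), of the hole the plunger must go into: 45 degrees clockwise (seen from above) of its starting hole. The 8 mm thick plate has 8 holes of 19 mm at 45 degrees on a circle of radius 115 mm, joined by a 9 mm wide ring slot
- plunger_top (a point): centre of the flat top of the plunger's knob: black, round, 36 mm across, 15 mm high, on a steel stem, carried by the turntable's arm 115 mm from the axis. Top 94 mm high when up and locked, 87 mm when trapped under the plate. Below the knob a steel bush, 22 mm across, reaches up to 67 mm; the arm (30 mm wide) up to 54 mm
- plunger (a joint): how far the knob is pressed down, m. 0: up, its collar locks the table in a hole; from 0.0072 the collar is below the plate and the table can turn; stop at 0.0105. Spring: 4 N at 0, 7.4 N at 0.0075, 8.8 N at the stop. Turned over 0.17 rad away from a hole and let go, it stays trapped at about 0.007 under the plate until it comes over a hole; there it snaps up to 0 and locks by itself
- turntable (a joint): angle of the turning nest plate, rad: 0 at the start, grows CLOCKWISE seen from above; next hole at 0.785. Locked, it has about 0.015 rad of play either way. With the plunger down it takes 1 to 4 N along the circle at the knob. The plate is 180 mm across, top 54 mm high, with 8 black nests (44 x 30 mm, rims 62 mm high) and the plunger arm on its rim; it stays where it is left
- test_point (a point): tips of the brass test pins under the fixed test head, 86 mm high, 62 mm from the axis on the base's +x side. The head hangs from an arm 44 mm wide, 150 mm high, on a post 165 to 187 mm from the axis
- module_tested: light-blue sensor module 36 x 22 x 16 mm, loose in the nest under the test head at the start. Origin: centre of its underside; x along its length
- module_next: identical module, loose in the nest that comes under the test head next (45 degrees anticlockwise of the head at the start). Origin: centre of its underside
- module_later: identical module in the nest after that. Origin: centre of its underside
- nest_tested (a point): centre of the floor of the nest of module_tested, 57 mm above the desk; turns with the table
- nest_next (a point): the same for module_next
- nest_later (a point): the same for module_later
- jar: pale plastic jar with a white screw lid, 56 mm across and 65 mm high, standing loose on the desk beside the indexing table. Origin: centre of its underside
- screwdriver: small screwdriver with orange handle, 170 mm long, lying on the desk beside the indexing table. Origin: on its underside
- spare_module: a fourth light-blue module, 36 x 22 x 16 mm, lying on the desk beside the indexing table. Origin: centre of its underside
There are look-alikes about, which are no part of the job. What is shaped like the module_later but orange is not meant.

How it is judged:
By the outcome, as a careful person would: the job done as asked, in the order asked, and still so for the second after the job is handed in, with the robot touching nothing.
It also fails if it takes over 56 s, if anything falls off the work surface, if the arm or the gripper's body presses on something with over 40 N, if the wrist force passes 120 N, or if a joint passes its speed limit or range.

## Working session

There is one attempt and no reset: what is moved stays moved. The work goes in short steps, each a Python script; the robot and the scene stay as the last script left them, time stands still between calls to the robot, and variables do not carry over. Pictures are saved under pics/ and viewed, at most 10 in all, crops included, and the job is handed in when it is done.

```bash
mkdir -p pics; ls; python3 - <<'E'
from rig import arm, optics, nets, sensors
import cv2, numpy as np
for c in ("top","side"):
    p,d=optics.snapshot(c); cv2.imwrite(f"pics/{c}0.png",p[:,:,::-1])
    for n in ("table_axis","next_hole","plunger_top","test_point","indexer","jar","screwdriver","nest_next"):
        r=nets.pinpoint(c,n); print(c,n,[(np.round(q["centre"],1).tolist(),round(q["confidence"],2)) for q in r[:3]])
    k=optics.calibration(c); print(np.round(k["position"]).tolist(),np.round(k["rotation"],3).tolist(),k["mtx"])
print(sensors.current_clock(),sensors.current_eef_rot())
E
```

```text
pics
top table_axis [([599.9, -13.9, 42.0], 0.64)]
top next_hole [([493.1, -55.0, 38.2], 0.6), ([599.1, -13.9, 39.2], 0.38)]
top plunger_top [([548.6, -123.0, 96.1], 0.82)]
top test_point [([623.3, 42.6, 86.6], 0.71)]
top indexer [([595.2, -14.7, -2.4], 0.62), ([574.0, 45.0, 60.5], 0.42)]
top jar [([676.3, -196.7, -1.6], 0.76)]
top screwdriver [([417.0, 36.1, 2.4], 0.56)]
top nest_next [([575.1, 45.2, 60.8], 0.85)]
[523.0, 11.0, 785.0] [-173.742, -0.015, -91.506] [[436.42113766   0.         272.06075689]
 [  0.         436.42113766 208.55854498]
 [  0.           0.           1.        ]]
side table_axis [([601.9, -11.2, 44.7], 0.83), ([577.0, 43.9, 60.0], 0.31)]
side next_hole [([488.6, -54.5, 41.7], 0.56)]
side plunger_top [([546.1, -121.9, 98.3], 0.76), ([489.7, -52.0, 41.0], 0.47)]
side test_point [([622.3, 43.3, 87.8], 0.95)]
side indexer [([595.3, -12.7, 0.4], 0.67)]
side jar []
side screwdriver [([414.9, 40.2, 0.5], 0.93)]
side nest_next [([574.8, 42.3, 60.8], 0.91)]
[544.0, -492.0, 730.0] [-142.211, -0.86, -4.92] [[389.52401579   0.         277.34611873]
 [  0.         389.52401579 208.54593047]
 [  0.           0.           1.        ]]
0.9 [1.79998964e+02 4.77310279e-04 1.61965491e+02]
```

View pics/top0.png

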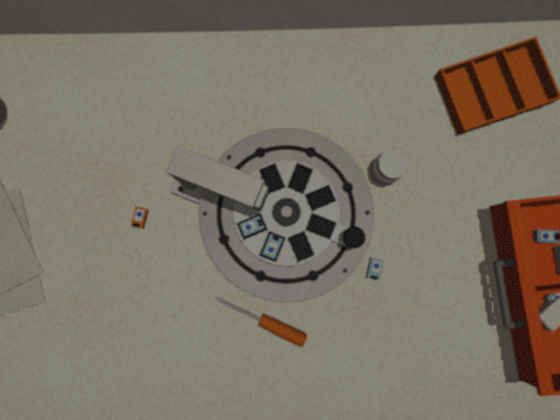

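View pics/side0.png

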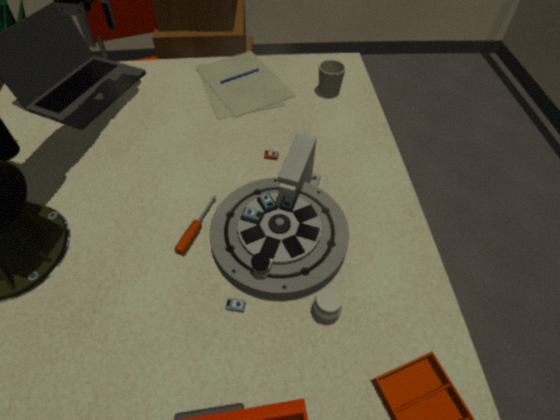

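The top view shows the knob at (352,237), the axis at (287,211), the next hole clockwise at about (312,276), the spare module at (375,268), the jar at (388,167) and the orange look-alike at (139,217). The side view agrees: knob (261,262), next hole just left of it. There is only one black plunger knob, and the nets' points fit the 115 mm radius to within a few mm. Next I'll move over the table for a closer wrist look.

```bash
python3 - <<'E'
from rig import arm, optics, nets, sensors
import cv2, numpy as np
arm.line_to([170.3,523,300],v=250)
arm.move_gripper(0,20)
arm.goto([560,-75,300],[180,0,156])
cal=optics.calibration("wrist")
p,d=optics.snapshot("wrist"); cv2.imwrite("pics/w0.png",p[:,:,::-1]); np.savez("w0.npz",p=p,d=d,**{k:np.array(v) for k,v in cal.items()})
for n in ("table_axis","next_hole","plunger_top","test_point","indexer"):
    r=nets.pinpoint("wrist",n); print(n,[(np.round(q["centre"],1).tolist(),round(q["confidence"],2)) for q in r[:3]])
print(sensors.current_clock(),sensors.current_width(),np.round(cal["position"]),cal["rotation"],sensors.current_force())
E
```

```text
table_axis [([596.5, -9.8, 39.0], 0.64)]
next_hole [([670.0, -195.7, -1.6], 0.59), ([488.7, -57.8, 37.0], 0.57)]
plunger_top [([551.1, -113.0, 92.1], 0.8)]
test_point [([624.1, 37.9, 87.2], 0.73)]
indexer [([594.6, -13.0, -3.5], 0.66)]
5.675 0.30664030153187516 [496. -46. 480.] [1.66214070e+02 3.83893067e-02 6.60583764e+01] [-0.5162391   0.29914666  0.55414826]
```

View pics/w0.png

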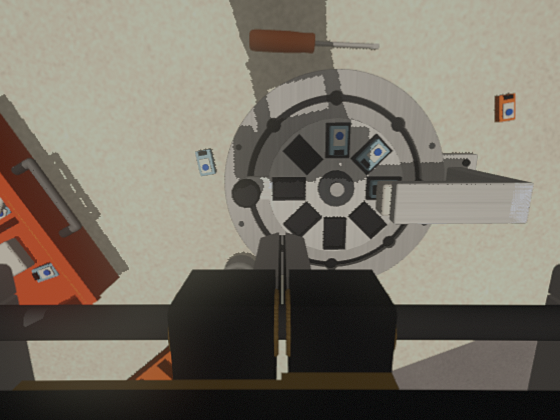

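The wrist picture shows the knob at (246,193), the axis hub at (336,190), and holes at (274,125), (336,97) and (398,124). The spare module is at (206,162), clear of the path. Now I'll refine these with ray–plane intersections in both overhead pictures.

```bash
cat > h.py <<'E'
import cv2, numpy as np
from scipy.spatial.transform import Rotation as R
def ray(cal,uv,z):
    n=cv2.undistortPoints(np.array([[uv]],float),np.array(cal["mtx"]),np.array(cal["dist_coeffs"]))[0,0]
    rot=np.array(cal["rotation"]); M=rot if rot.ndim==2 else R.from_euler("xyz",rot,degrees=True).as_matrix()
    v=M@[n[0],n[1],1]; c=np.array(cal["position"]); return c+v*(z-c[2])/v[2]
def dark(p,uv,r,t):
    "centroid of the dark blob nearest uv, and its area"
    u,v=uv; g=cv2.cvtColor(p[v-r:v+r+1,u-r:u+r+1],cv2.COLOR_RGB2GRAY)
    m=cv2.morphologyEx((g<t).astype(np.uint8),cv2.MORPH_OPEN,cv2.getStructuringElement(cv2.MORPH_ELLIPSE,(7,7)))
    n,l,s,c=cv2.connectedComponentsWithStats(m)
    if n<2: return None,0
    i=1+np.argmin(np.linalg.norm(c[1:]-r,axis=1)); return c[i]+[u-r,v-r],s[i,4]
E
python3 - <<'E'
from h import *
from rig import optics
w=np.load("w0.npz"); cw={k:w[k] for k in("mtx","dist_coeffs","position","rotation")}
top=cv2.imread("pics/top0.png")[:,:,::-1].copy(); ct=optics.calibration("top")
for nm,p,c,knob,holes in (("wrist",w["p"],cw,(246,193),[(274,125),(336,97),(398,124)]),("top",top,ct,(352,237),[(312,276),(260,275),(223,239),(260,152),(310,152),(347,187)])):
    q,a=dark(p,knob,24,60); print(nm,"knob",q,a,ray(c,q,94).round(1))
    H=[]
    for h in holes:
        q,a=dark(p,h,9,70)
        if q is not None: H.append(ray(c,q,40)[:2]); print(q.round(1),a,H[-1].round(1))
    H=np.array(H); print("circle",cv2.minEnclosingCircle(H.astype(np.float32)))
d=w["d"]; u,v=246,193; print(d[v-3:v+4:3,u-3:u+4:3])
E
```

```text
wrist knob [255.75384615 191.03076923] 65 [ 552.1 -105.6   94. ]
[273.6 124.9] 234 [489.5 -55.2]
[335.8  97.4] 205 [490.8  31.9]
[396.6 122.9] 171 [552.6  92.8]
circle ((521.04443359375, 18.81653594970703), 80.4442367553711)
top knob [352.2240566  237.84433962] 424 [ 548.8 -116.4   94. ]
[312.6 275.4] 86 [489.4 -56.6]
[260.1 275.6] 83 [491.3  31.9]
[223.4 238.7] 85 [555.2  92.9]
[259.6 152.1] 81 [703.9  27.8]
[310.3 151.6] 78 [702.5 -60.4]
[347.  186.6] 84 [ 639.2 -121.4]
circle ((596.7195434570312, -14.549179077148438), 115.2597427368164)
[[391.92514 391.45407 392.48822]
 [393.11862 392.11606 394.94342]
 [393.50842 392.26984 392.96988]]
```

Six holes fit a 115.3 mm circle, matching the 115 mm given. Axis is about (596.8,-14.2), the knob starts at azimuth -113.7° and the next hole is at -158.7°. Now pressing.

```bash
cat >> h.py <<'E'
AX=np.array([596.8,-14.2]); PHI0=-113.7
def pose(th,z,tang=0,r=115):
    "TCP pose at table angle th (rad, clockwise), tang mm further along clockwise"
    a=np.radians(PHI0)-th; e=np.array([np.cos(a),np.sin(a)]); t=np.array([e[1],-e[0]])
    return [*(AX+r*e+tang*t),z],[180,0,np.degrees(a)+270]
E
python3 - <<'E'
from h import *
from rig import arm, sensors
F=lambda: np.array(sensors.current_force())
p,o=pose(0,130); arm.goto(p,o)
arm.line_to(pose(0,98)[0],v=60); arm.hold(.2); f0=F(); print(f0.round(2))
np.save("f0.npy",f0)
for z in np.arange(95,81.5,-1):
    arm.line_to(pose(0,z)[0],v=15); f=F()-f0
    print(z,sensors.current_tcp_pos()[2].__round__(2),f.round(1))
    if f[2]>18: break
print(sensors.current_clock())
E
```

```text
[-0.28  0.97  0.83]
95.0 94.9 [-0.1 -0.8 -0.7]
94.0 94.25 [-0.8 -1.6  2.3]
93.0 93.17 [-0.6 -1.1  2.6]
92.0 92.08 [ 0.2 -1.8  3.3]
91.0 91.01 [-0.2 -1.5  2.7]
90.0 90.05 [-0.  -1.7  4.2]
89.0 89.09 [-0.6 -2.2  4.8]
88.0 88.14 [-0.3 -1.2  4.9]
87.0 87.19 [-0.2 -1.6  5. ]
86.0 86.24 [ 0.4 -1.3  5.8]
85.0 85.29 [-0.1 -1.4  5.9]
84.0 84.33 [-1.6 -1.7  6.6]
83.0 83.61 [-0.9 -1.2  9.8]
82.0 83.46 [-1.5 -4.  13.8]
10.8917
```

At the stop, at 83.5 mm as expected. A touch more pressure, then turn.

```bash
python3 - <<'E'
from h import *
from rig import arm, sensors
f0=np.load("f0.npy")
z=80.8; arm.line_to(pose(0,z)[0],v=15)
for th in np.arange(.06,.61,.06):
    p,o=pose(th,z); arm.line_to(p,o,v=40); f=np.array(sensors.current_force())-f0
    print(round(th,2),np.round(sensors.current_tcp_pos(),1),f.round(1))
    if abs(f).max()>35: print("high");break
print(sensors.current_clock())
E
```

```text
0.06 [ 545.6 -117.2   83.3] [-2.7 -4.  23.1]
0.12 [ 539.5 -114.    83.3] [-3.1 -4.3 23.9]
0.18 [ 533.6 -110.3   83.3] [-4.9 -5.1 23.5]
0.24 [ 528.  -106.3   83.2] [-3.5 -5.8 25.1]
0.3 [ 522.6 -102.    83.2] [-6.2 -5.8 25.5]
0.36 [517.4 -97.3  83.2] [-6.2 -5.4 26.2]
0.42 [512.5 -92.4  83.2] [-7.2 -5.7 27.6]
0.48 [507.9 -87.1  83.2] [-8.2 -5.9 28.4]
0.54 [503.7 -81.6  83.2] [-9.2 -6.1 28.4]
0.6 [499.7 -75.8  83.1] [-10.9  -6.3  30.8]
14.3917
```

Tip height stayed at the stop over a 66 mm arc, so the knob came along. I'll release it while it's trapped and look.

```bash
python3 - <<'E'
from h import *
from rig import arm, sensors, optics, nets
arm.line_to(pose(.6,130)[0],v=60)
p,d=optics.snapshot("side"); r=nets.pinpoint("side","plunger_top"); print([(np.round(q["centre"],1),q["confidence"]) for q in r])
cv2.imwrite("pics/s1.png",cv2.resize(p[160:320,190:370,::-1],None,fx=3,fy=3))
w,d=optics.snapshot("wrist");r=nets.pinpoint("wrist","plunger_top"); print([(np.round(q["centre"],1),q["confidence"]) for q in r]); cv2.imwrite("pics/w1.png",w[:,:,::-1])
print(pose(.6,87),sensors.current_clock())
E
```

```text
[(array([649.8,  20. ,  52.5]), 0.71), (array([495.8, -75.6,  90.6]), 0.59)]
[(array([503.7, -73.7,  87.4]), 0.96)]
([np.float64(499.1921622057539), np.float64(-75.00879871475968), 87], [180, 0, np.float64(121.9225322921506)]) 15.5583
```

View pics/s1.png

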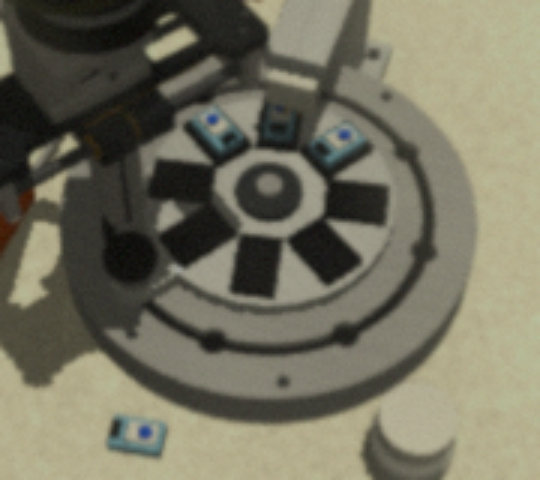

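The side crop shows the knob trapped at (130,255), about 20 mm short of the hole. The modules are seated, and the spare and jar are untouched. Now I'll push gently on the knob's rear flank until it snaps in.

```bash
python3 - <<'E'
from h import *
from rig import arm, sensors
p,o=pose(.6,130,-38); arm.line_to(p,o,v=100)
arm.line_to(pose(.6,77,-38)[0],v=60); arm.hold(.2); f0=np.array(sensors.current_force())
arm.line_to(pose(.6,77,-29)[0],v=40)
n=0
for th in np.arange(.6,.85,.007):
    p,o=pose(th,77,-26); arm.line_to(p,o,v=12); f=np.array(sensors.current_force())-f0
    a=np.radians(PHI0)-th; ft=-(f[0]*np.sin(a)-f[1]*np.cos(a)); print(round(th,3),f.round(1),round(ft,1))
    if ft>9 or ft<-9: n+=1
    if n>=1: break
print(sensors.current_clock())
E
```

```text
0.6 [ 1.4 -5.   0.3] 5.0
0.607 [ 0.9 -4.4  0.8] 4.2
0.614 [ 0.5 -5.1  0.1] 4.7
0.621 [-0.4 -4.7  1. ] 3.8
0.628 [ 0.2 -4.9  1. ] 4.3
0.635 [-0.6 -4.4  0.4] 3.5
0.642 [-0.6 -5.4  1.4] 4.4
0.649 [ 0.5 -5.1  1.1] 4.7
0.656 [-1.1 -4.7  0.1] 3.5
0.663 [ 0.4 -3.9  1.2] 3.6
0.67 [-0.1 -5.7  0.7] 5.0
0.677 [-1.2 -4.6 -0.2] 3.6
0.684 [-0.  -4.2  2.1] 3.7
0.691 [ 0.7 -5.   1.5] 4.8
0.698 [-0.4 -3.6  0.8] 3.1
0.705 [ 0.6 -4.5  0.6] 4.3
0.712 [ 0.7 -4.6  1. ] 4.4
0.719 [ 0.3 -4.3  2.1] 4.0
0.726 [ 0.2 -3.5  1.2] 3.3
0.733 [ 0.6 -2.6  1.6] 2.7
0.74 [ 0.9 -2.7  1.3] 2.8
0.747 [ 0.1 -2.3  1.1] 2.1
0.754 [0.7 0.6 0.3] -0.3
0.761 [0.1 0.1 1. ] -0.0
0.768 [ 0.2 -0.   0.5] 0.1
0.775 [ 0.2  0.  -0.7] 0.0
0.782 [-0.1 -0.4  0.2] 0.4
0.789 [ 1.5 -1.5 -1.7] 1.9
0.796 [ 2.3 -5.2 -1.6] 5.7
0.803 [ 5.  -8.9 -4.3] 10.1
25.35
```

The force dropped and then the knob was blocked, which suggests it snapped into the hole. Backing off to check.

```bash
python3 - <<'E'
from h import *
from rig import arm, sensors, optics, nets
arm.line_to(pose(.803,77,-38)[0],v=40)
arm.line_to(pose(.803,150,-38)[0],v=100)
arm.goto([430,-190,330],[180,0,111])
p,d=optics.snapshot("side"); r=nets.pinpoint("side","plunger_top"); print([(np.round(q["centre"],1),round(q["confidence"],2)) for q in r])
cv2.imwrite("pics/s2.png",cv2.resize(p[160:320,190:370,::-1],None,fx=3,fy=3))
t,dt=optics.snapshot("top"); r=nets.pinpoint("top","plunger_top"); print([(np.round(q["centre"],1),round(q["confidence"],2)) for q in r])
c=optics.calibration("top"); cv2.imwrite("pics/t2.png",cv2.resize(t[110:320,150:420,::-1],None,fx=2.5,fy=2.5))
q,a=dark(t,(314,280),24,60); print(q,a)
if q is not None:
    u,v=q.round().astype(int); W=dt[v-3:v+4,u-3:u+4]
    print("knob top z",c["position"][2]-np.median(W), "start view: cam-depth same method on plate", c["position"][2]-np.median(dt[284:288,285:289]),ray(c,q,94).round(1))
print(pose(np.pi/4,94)[0],sensors.current_clock())
E
```

```text
[(array([485.3, -55.4,  96.3]), 0.77)]
[(array([488.8, -54.2,  96.1]), 0.77), (array([596.6, -15. ,  42.2]), 0.3)]
[312.81971154 277.22115385] 416
knob top z 102.24039168017521 start view: cam-depth same method on plate 50.29806990283146 [489.  -51.9  94. ]
[np.float64(489.65550882766183), np.float64(-55.97389150439251), 94] 27.7583
```

View pics/s2.png

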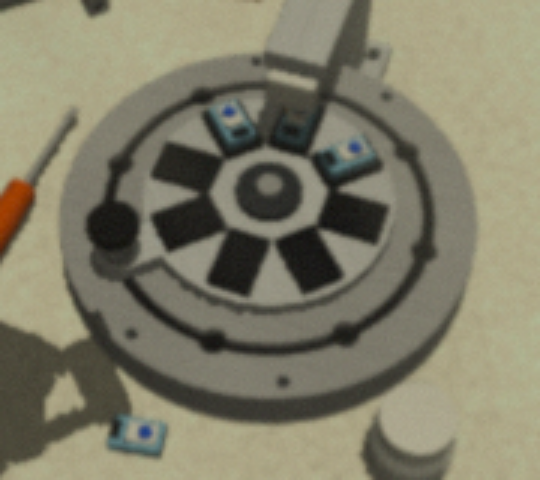

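View pics/t2.png

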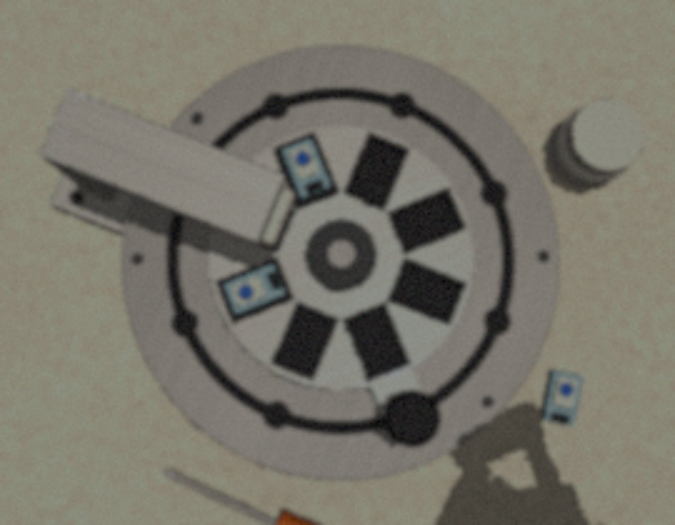

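The crops show the knob over the next hole (side (112,225), top (411,418)), standing 52 mm above the plate. Locked would be 54 mm and trapped 47 mm, and the nets put its top at 96 mm, so it is up. All three modules are in their nests, and the jar, screwdriver and spare are where they were.

```bash
python3 -c "
from rig import close_job
print(close_job())"
```

```text
the job is handed in; nothing more can be done
None
```

The table is turned clockwise to the very next hole, with the plunger sprung up and blocking there as a lock should; the modules are still seated, nothing else was disturbed, and the job was handed in at about 28 s.

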